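Pick out the ripe kiwis by feel for the breakfast bowl

TASK

Some of the kiwis on the lazy susan are ripe and give when squeezed, the others are still hard: find out which by squeezing them gently across the waist without bruising them, and set every ripe one down in the white bowl, not dropped. Leave the hard kiwis, the jam jar and the whistle on the lazy susan (it may turn), and leave everything else on the table where it is.

Things in the scene. Friction and masses are not known exactly. Their poses are not given: they have to be found in the camera images.
- kiwi_a: Brown kiwi fruit on its side on the lazy susan, 64 to 66 mm long, waist 47 to 51 mm round, 85 to 120 g. Origin: its middle; x along it, y level across the waist, z up. Ripe or hard cannot be seen. Squeezed level across the waist a ripe one gives about 5 mm in all per 10 N on each finger (14 mm at most), a hard one 1 mm or less; ends, top and underside feel firm on all. Bruised by over 30 N on a finger.
- kiwi_b: Brown kiwi fruit on its side on the lazy susan, 64 to 66 mm long, waist 47 to 51 mm round, 85 to 120 g. Origin: its middle; x along it, y level across the waist, z up. Ripe or hard cannot be seen. Squeezed level across the waist a ripe one gives about 5 mm in all per 10 N on each finger (14 mm at most), a hard one 1 mm or less; ends, top and underside feel firm on all. Bruised by over 30 N on a finger.
- kiwi_c: Brown kiwi fruit on its side on the lazy susan, 64 to 66 mm long, waist 47 to 51 mm round, 85 to 120 g. Origin: its middle; x along it, y level across the waist, z up. Ripe or hard cannot be seen. Squeezed level across the waist a ripe one gives about 5 mm in all per 10 N on each finger (14 mm at most), a hard one 1 mm or less; ends, top and underside feel firm on all. Bruised by over 30 N on a finger.
- kiwi_d: Brown kiwi fruit on its side on the lazy susan, 64 to 66 mm long, waist 47 to 51 mm round, 85 to 120 g. Origin: its middle; x along it, y level across the waist, z up. Ripe or hard cannot be seen. Squeezed level across the waist a ripe one gives about 5 mm in all per 10 N on each finger (14 mm at most), a hard one 1 mm or less; ends, top and underside feel firm on all. Bruised by over 30 N on a finger.
- kiwi_a_give (a joint): How far the cheek of kiwi_a on its +y side is pressed in at the moment, in m: 0 when nothing squeezes it.
- kiwi_b_give (a joint): How far the cheek of kiwi_b on its +y side is pressed in at the moment, in m: 0 when nothing squeezes it.
- kiwi_c_give (a joint): How far the cheek of kiwi_c on its +y side is pressed in at the moment, in m: 0 when nothing squeezes it.
- kiwi_d_give (a joint): How far the cheek of kiwi_d on its +y side is pressed in at the moment, in m: 0 when nothing squeezes it.
- lazy_susan: Lazy susan of pale birch, to the left or to the right in front of the robot. Its foot is fixed; the flat disc, 340 mm across, top 30 mm above the table, turns at a light sideways push with all that lies on it. Origin on its upright axis at table height, z up. Four kiwis lie about 100 mm from the axis, round a jam jar in the middle; a whistle lies near the edge.
- bowl: White ceramic bowl, 214 mm across the rim, 58 mm high, 0.6 to 1 kg, standing loose on the table on the other side from the lazy susan. Inner floor flat, about 150 mm across and 6 mm above the table; the wall is 5 mm thick and flares outward to the rim. Origin at the centre of its underside, z up.
- jam_jar: Small jam jar, 46 mm across, 50 mm high, standing loose in the middle of the lazy susan. Origin at the centre of its underside, z up. Not to be knocked over.
- whistle_1: Red plastic whistle, about 45 by 21 mm and 18 mm high, lying loose near the edge of the lazy susan. Origin under its round barrel. May ride round with the disc but stays on it.
- whistle_2: Red plastic whistle, 45 by 21 by 18 mm high, on the table between the bowl and the robot. Origin under its barrel. Leave alone.
- whistle_3: Red plastic whistle, 45 by 21 by 18 mm high, on the table between the bowl and the lazy susan, on the robot's side. Origin under its barrel. Leave alone.
- spinning_top: Wooden spinning top, 52 mm across and 68 mm long, lying on its side on the table beyond the bowl. Origin at its tip on the table. Leave alone.
- yo_yo: Orange yo-yo, 57 mm across, 34 mm high, lying flat on the table between the bowl and the lazy susan, on the far side. Origin under its centre. Leave alone.
Not all that is in view belongs to the job. Leave any pink look-alike of the kiwi_b alone.

How it is judged:
By the outcome, as a careful person would: the job done as asked, in the order asked, and still so for the second after the job is handed in, with the robot touching nothing.
It also fails if it takes over 72 s, if anything falls off the work surface, if the arm or the gripper's body presses on something with over 40 N, if the wrist force passes 120 N, or if a joint passes its speed limit or range.

ROBOT

A 7-joint arm with a two-finger parallel gripper is mounted at the origin on the work surface. World frame = base frame: x ahead of the robot, y to its left, z up, the work surface at z = 0. Lengths are in m, angles in rad, forces in N, time in s.
With the tool pointing down it reaches from about 0.375 to 0.925 m from the base axis. Payload 3.1 kg.
Tool frame: the origin (TCP) lies between the finger pads; the fingertips stand 25 mm ahead of it and the grasp point (between the pads) lies 6 mm ahead of it (ctrl.tip_reach is the distance from the TCP to the fingertips, in m); z points along the fingers, x is the direction in which the jaws open and shut, and the axes are right-handed (so a half turn about z gives the same grasp; the last joint's range is limited). The gripper opens to 85 mm and grips with 20 to 120 N. Pads are 22 mm wide; open, the fingers measure 114 mm over their backs; the gripper's body (76 mm by 85 mm) begins 54 mm behind the grasp point. The pads swing forward as they close: fully open they stand 13 mm farther back than shut.
Start: joints at [-1.248, 0.383, 0.044, 1.598, -0.018, 1.161, -0.05], TCP at [0.265, 0.593, 0.256] pointing down, gripper open.
Joint ranges: [-2.61, 2.61], [-0.41, 2.15], [-1.48, 1.57], [0, 2.5], [-1.57, 4.71], [0.05, 1.97], [-2.85, 2.85]. Speed limits (rad/s): [2.79, 2.79, 3.14, 3.14, 3.14, 3.14, 3.14].

INTERFACE

Orientations are given as [roll, pitch, yaw] about the fixed x, y, z axes, in that order (R = Rz(yaw) Ry(pitch) Rx(roll)).
In Python, from workcell import ctrl, read_camera, get_calibration, order gives the robot as it stands. The module is installed in compiled form; this text tells all that it offers.
- The arm moves only by the tool carry_out, never from a script. Its argument "deltas" is a list of rows, each a list of 7 numbers: the closure in counts, from 0 (fully open) to 255 (shut), then the shift along the tool's x, y, z in cm, then the turn, a rotation vector about the tool's x, y, z in degrees. A call has 1 to 10 rows; each row shifts and turns the commanded pose from where the row before left it, along the tool's axes as they then stand; what a row does not reach is not made up. A row lasts 1/12 s, in which the tool goes at most 41.7 mm and 7.16 degrees, less where a joint would pass 70% of its speed; a pose out of reach is approached as far as the arm can. A call with a gripper value outside its range is refused whole. The fingers move at their own pace and stop on an object; "newtons" is the grip in N (left out, the last holds). Time passes only in rows, so rows that do not move let the fingers close. It gives the time, the measured TCP pose, the force and the opening at its end, in the units of the state.
- ctrl.state(): the state, without advancing time (a new reading comes with each control period).
- read_camera(name): name is "scene" or "top" or "wrist"; returns the picture (400x640x3 uint8, blue, green, red); there is no depth.
- get_calibration(name): a dict with "intrinsics" (3x3 intrinsics, pixels), "k1" (the pictures are not rectified: a ray, as slopes to the right and down, at radius r is drawn at 1 + k1 r^2 times it, then the intrinsics apply), "R" (3x3) and "t" (3): a world point X has camera coordinates R X + t; the wrist camera has in their place "T_tool_cam" (4x4, takes a point from camera to tool coordinates, whose origin is the TCP and whose axes are the tool frame's). Camera axes: x right, y down, z forward; pixel columns grow to the right and rows downward; lengths in m; the calibration is good to about 2 mm. A picture is of the moment at which its call begins: read the wrist's pose just before it. get_calibration takes no time and is no camera call.
- order.close_job(): hands the job in, once; it reports no verdict.
The state is a dict: "clock": time; "q": joint angles; "dq": joint speeds; "joint_torque": joint torques, N m; "tool_pos": TCP position; "eef_rot": TCP orientation; "force": force on the tool from outside, world axes, zero at the start; "torque": the same for the moment, N m; "finger_gap": finger opening in m.
Only numpy, scipy, OpenCV 4.12 (cv2) and the standard library are available. Lean on these libraries where they do the work, as an engineer would, in place of code of your own. Each camera call takes 0.05 s, during which the arm holds its last target. There are 200 camera calls.

## Working session

There is one attempt and no reset: what is moved stays moved. The work goes in short steps, Python scripts to look and compute and a tool call to move; the robot and the scene stay as the last step left them, time stands still between calls to the robot, and variables do not carry over. Pictures are saved under pics/ and viewed, about 8 in all and at most 12, crops included, and the job is handed in when it is done.

Besides the shell and the picture viewer there is one more tool, called after "Call:" as name(argument=value, ...) on one line, values as JSON. carry_out: Moves the arm, as the interface text tells. Its arguments: {"type":"object","properties":{"deltas":{"type":"array"},"newtons":{"type":"number"}},"required":["deltas"]}

```bash
mkdir -p pics; ls; python3 - <<'E'
from workcell import ctrl, read_camera, get_calibration
import cv2,json
s=ctrl.state();print({k:(v if not hasattr(v,'tolist') else v.tolist()) for k,v in s.items()}, ctrl.tip_reach)
for n in ("scene","top","wrist"):
    c=get_calibration(n);print(n,{k:(v.tolist() if hasattr(v,'tolist') else v) for k,v in c.items()})
a=read_camera("top");b=read_camera("scene")
cv2.imwrite("pics/top0.png",a);cv2.imwrite("pics/scene0.png",b)
E
```

```text
pics
{'clock': 0.0, 'q': [-1.247799114807425, 0.38386805379485484, 0.0438219776814307, 1.5995871277857723, -0.01790781237930442, 1.161202882547735, -0.04989143405639178], 'dq': [0.0018386370030192515, -0.00010098027262551935, -0.0003452822489378901, -0.00010771428795989727, -0.0007514644817169802, -0.0010832513863925862, 0.00101889945506796], 'joint_torque': [-0.00010838127536771935, -43.34522008895874, 1.024492084980011, -24.951220750808716, 0.010513300658203661, 0.01144396694144234, 3.362886502600304e-06], 'tool_pos': [0.26514953957257187, 0.5924905187623775, 0.2548594442737222], 'eef_rot': [3.141459363751621, 0.0026697951252367957, 1.1500950402404797], 'force': [0.4518164266769778, -0.6437228600247785, 0.4245464160353413], 'torque': [-0.05322929804827754, -0.016226467639134344, 0.021107364614548343], 'finger_gap': 0.08503022986618676} 0.025
scene {'intrinsics': [[379.6379478299918, 0.0, 316.1487034639387], [0.0, 379.6379478299918, 199.18163253909128], [0.0, 0.0, 1.0]], 'k1': 0.0039578037356697736, 'R': [[0.08784167449524502, 0.9959879645701903, 0.01708258332924899], [0.70090087331
[... 383 characters left out ...]
423788226, 0.02285856051503163], [-0.9921529050049033, 0.00982440894300756, -0.12464386899985021], [0.12437656205308245, -0.024270943119848558, -0.991938199754364]], 't': [-0.06170100243530806, 0.5074014455065707, 1.213481099311453]}
wrist {'intrinsics': [[334.5827485302535, 0.0, 319.5857034206918], [0.0, 334.5827485302535, 201.04395544300942], [0.0, 0.0, 1.0]], 'k1': 0.01729692923423127, 'T_tool_cam': [[0.9999999391068246, 0.00010850159600494799, -0.0003316832019667671, 0.0010626233381769712], [5.166972439340235e-06, 0.9457313276918318, 0.32494962039606096, -0.08442309836243841], [0.00034894074740322205, -0.32494960232264536, 0.9457312695426253, -0.11797910445671583], [0.0, 0.0, 0.0, 1.0]]}
```

View pics/top0.png

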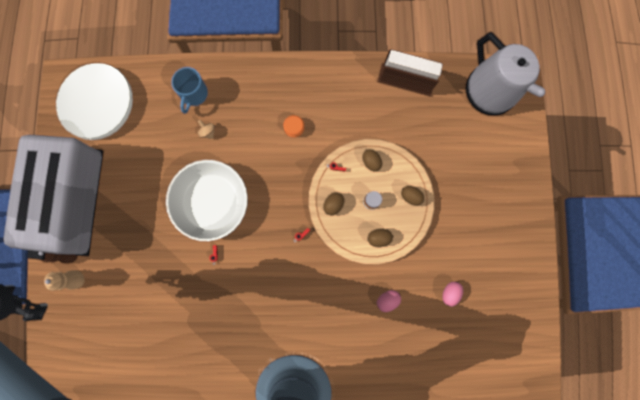

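View pics/scene0.png

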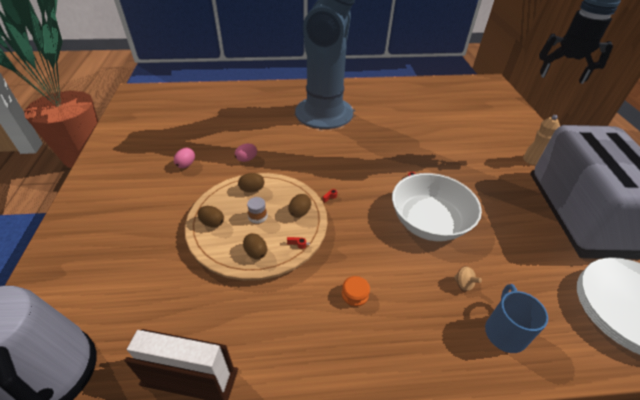

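The top view has +x up and +y to the left. The bowl is at (207,200), the disc at (372,200) and the jar at (373,200). The kiwis are at (373,160), (413,195), (380,238) and (334,204), with a whistle on the disc at (338,167). The pink look-alikes at (388,300) and (453,294) are not part of the job. The scene view agrees with this.

```bash
cat > h.py <<'E'
import numpy as np, cv2
from workcell import ctrl, read_camera, get_calibration
from scipy.spatial.transform import Rotation as Ro
def ray(name,uv,state=None):
    c=get_calibration(name);K=np.array(c["intrinsics"]);k1=c["k1"]
    uv=np.atleast_2d(np.asarray(uv,float))
    n=cv2.undistortPoints(uv[:,None],K,np.array([k1,0,0,0.]))[:,0]
    d=np.c_[n,np.ones(len(n))]
    if name=="wrist":
        T=np.array(c["T_tool_cam"]);Rw=Ro.from_euler("xyz",state["eef_rot"]).as_matrix()
        return Rw@T[:3,3]+state["tool_pos"], d@(Rw@T[:3,:3]).T
    R=np.array(c["R"]);t=np.array(c["t"]);return -R.T@t, d@R
def onplane(name,uv,z,state=None):
    o,d=ray(name,uv,state);return o+d*((z-o[2])/d[:,2])[:,None]
def kiwis(name,img,z,state=None,amin=150):
    hsv=cv2.cvtColor(img,cv2.COLOR_BGR2HSV);out=[]
    m=((hsv[...,2]<95)&(hsv[...,1]>90)&(hsv[...,0]<25)).astype(np.uint8)
    m=cv2.morphologyEx(m,cv2.MORPH_OPEN,np.ones((3,3)))
    n,l,st,ce=cv2.connectedComponentsWithStats(m)
    for i in range(1,n):
        if st[i,4]<amin: continue
        yx=np.argwhere(l==i);p=onplane(name,yx[:,::-1],z,state)[:,:2]
        w,v=np.linalg.eigh(np.cov(p.T));s=4*np.sqrt(w)
        out.append((ce[i].round(),p.mean(0).round(4),(s*1000).round(),np.degrees(np.arctan2(v[1,1],v[0,1]))%180))
    return out
def goto(x,y,z,yaw):  # print delta in tool axes, cm & deg, from measured pose
    s=ctrl.state();Rw=Ro.from_euler("xyz",s["eef_rot"])
    Rt=Ro.from_euler("xyz",[np.pi,0,yaw])
    print("tot cm (in target axes)",(Rt.inv().apply(np.array([x,y,z])-s["tool_pos"])*100).round(2),"(in present axes)",(Rw.inv().apply(np.array([x,y,z])-s["tool_pos"])*100).round(2),"rot deg",np.degrees((Rw.inv()*Rt).as_rotvec()).round(1))
E
python3 - <<'E'
from h import *
a=cv2.imread("pics/top0.png")
for k in kiwis("top",a,0.052):
    if 300<k[0][0]<440 and 130<k[0][1]<270: print(k)
print("jar",onplane("top",[[373,200]],.08),"disc",onplane("top",[[309,200],[435,200],[372,138],[372,262]],.03))
print("bowl",onplane("top",[[166.5,200],[247.5,200],[207,160],[207,240]],.058))
print("wh1, wh2,3",onplane("top",[[338,167]],.039),onplane("top",[[214,253],[303,235],[293,126]],.012))
hsv=cv2.cvtColor(a,cv2.COLOR_BGR2HSV)
print(hsv[160,373],hsv[167,345],hsv[204,334],hsv[150,350],hsv[300,250])
goto(.6,-.2,.2,0)
E
```

```text
jar [[ 0.50118201 -0.21082191  0.08      ]] disc [[ 0.50915782 -0.04678764  0.03      ]
 [ 0.50581506 -0.38742285  0.03      ]
 [ 0.67811098 -0.22050842  0.03      ]
 [ 0.34252873 -0.21123465  0.03      ]]
bowl [[0.50931741 0.32760005 0.058     ]
 [0.50718388 0.11362447 0.058     ]
 [0.61481899 0.22195304 0.058     ]
 [0.40395185 0.21844219 0.058     ]]
wh1, wh2,3 [[ 0.59624122 -0.12522101  0.039     ]] [[ 0.37104258  0.20889699  0.012     ]
 [ 0.41707139 -0.02982322  0.012     ]
 [ 0.71826609 -0.00479283  0.012     ]]
[ 16 128 128] [ 10 132 221] [ 15 127 124] [ 14 118 204] [ 13 135 168]
tot cm (in target axes) [33.48 79.26  5.5 ] (in present axes) [-58.65  62.93   5.65] rot deg [ 0.1  0.1 65.9]
```

```bash
sed -i 's/hsv\[...,2\]<95)&(hsv\[...,1\]>90)/hsv[...,2]<VM)\&(hsv[...,1]>90)/; s/amin=150/amin=150,VM=145/' h.py
python3 - <<'E'
from h import *
a=cv2.imread("pics/top0.png")
for VM in (110,130,145):
  print(VM)
  m=np.full_like(a,255);cv2.circle(m,(372,200),60,(0,0,0),-1);b=np.maximum(a,m)
  for k in kiwis("top",b,0.052,VM=VM): print(k, np.linalg.norm(k[1]-[.509,-.217]), np.degrees(np.arctan2(*(k[1]-[.509,-.217])[::-1])))
E
```

```text
110
(array([338., 202.]), array([ 0.5008, -0.1228]), array([32., 63.]), np.float64(178.28156714493144)) 0.09455622665906248 94.97498999786318
(array([385., 235.]), array([ 0.4114, -0.2429]), array([37., 59.]), np.float64(48.503783916872905)) 0.10097806692544677 -165.13802778726625
130
(array([373., 160.]), array([ 0.6125, -0.2176]), array([49., 65.]), np.float64(30.953572536946098)) 0.1035017391158236 -0.33214572574692
(array([413., 195.]), array([ 0.5165, -0.323 ]), array([48., 68.]), np.float64(61.97659286144194)) 0.10626499894132593 -85.95279808487786
(array([334., 203.]), array([ 0.497 , -0.1132]), array([50., 66.]), np.float64(145.06705104364397)) 0.10449133935403451 96.594515032228
(array([381., 237.]), array([ 0.4068, -0.2326]), array([48., 68.]), np.float64(96.41059205139504)) 0.10338375114107633 -171.32125441998195
145
(array([373., 159.]), array([ 0.6135, -0.2177]), array([53., 64.]), np.float64(32.74636705656059)) 0.10450234447130843 -0.38379373968739267
(array([415., 196.]), array([ 0.5151, -0.3274]), array([49., 80.]), np.float64(69.47483552307143)) 0.11056839512265702 -86.83741638927619
(array([334., 203.]), array([ 0.4967, -0.1131]), array([53., 66.]), np.float64(141.42186420253873)) 0.10462552269881378 96.75142734898459
(array([381., 237.]), array([ 0.4067, -0.2321]), array([48., 71.]), np.float64(95.16636165249824)) 0.10340841358419536 -171.6034804598935
```

Call:
carry_out(deltas=[[60,0,0,0,0,0,5.5],[60,0,0,0,0,0,5.4],[60,-2.4,3.1,0,0,0,0],[60,-2.4,3.1,0,0,0,0],[60,-2.4,3.1,0,0,0,0],[60,-2.4,3.1,0,0,0,0],[60,-2.4,3.1,0,0,0,0],[60,-2.4,3.1,0,0,0,0],[60,-2.4,3.1,0,0,0,0],[60,-2.4,3.1,0,0,0,0]], newtons=20)

```text
clock: 0.93
tool_pos: [0.3584, 0.2915, 0.2558]
eef_rot: [-3.141, 0.001, 0.96]
force: [1.1, 1.3, 0.1]
finger_gap: 0.0652
```

Call:
carry_out(deltas=[[60,-2.4,3.1,0,0,0,0],[60,-2.4,3.1,0,0,0,0],[60,-2.4,3.1,0,0,0,0],[60,-2.4,3.1,0,0,0,0],[60,-2.4,3.1,0,0,0,0],[60,-2.4,3.1,0,0,0,0],[60,-2.4,3.1,0,0,0,0],[60,-2.4,3.1,0,0,0,0],[60,-2.4,3.1,0,0,0,0],[60,-2.4,3.1,0,0,0,0]])

```text
clock: 1.77
tool_pos: [0.4744, -0.0825, 0.2562]
eef_rot: [-3.141, -0.001, 0.96]
force: [-0.3, 0.5, -0.3]
finger_gap: 0.0656
```

Call:
carry_out(deltas=[[60,-2.4,3.1,0,0,0,0],[60,-2.4,3.1,0,0,0,0],[60,-1,1,0,0,0,0],[60,0,0,0,0,0,0],[60,0,0,0,0,0,0]])

```text
clock: 2.18
tool_pos: [0.4998, -0.1703, 0.2558]
eef_rot: [-3.14, 0.001, 0.957]
force: [0.1, 1.6, -0.6]
finger_gap: 0.0652
```

```bash
python3 - <<'E'
from h import *
s=ctrl.state();a=read_camera("wrist");cv2.imwrite("pics/w1.png",a)
print(s["clock"],s["tool_pos"],s["eef_rot"],s["finger_gap"],s["q"],s["dq"].max() if hasattr(s["dq"],'max') else max(s["dq"]))
for VM in (110,130):
  print(VM)
  for k in kiwis("wrist",a,0.0545,s,amin=800,VM=VM): print(k)
E
```

```text
2.1833 [ 0.4997856  -0.17032727  0.25575843] [-3.14042755e+00  9.44271129e-04  9.56904180e-01] 0.06523978958895879 [-0.4410872   0.1822462   0.77152055  1.91903603 -0.14186885  1.09671984
  1.34428047] 0.0196817456198108
110
(array([571.,  39.]), array([0.5249, 0.0757]), array([ 66., 114.]), np.float64(37.70484099699573))
(array([358., 147.]), array([ 0.4975, -0.1232]), array([31., 74.]), np.float64(168.09193140391736))
(array([208., 149.]), array([ 0.4162, -0.2411]), array([35., 74.]), np.float64(64.3028956446505))
(array([126., 312.]), array([ 0.5031, -0.4396]), array([ 51., 170.]), np.float64(67.27983904753619))
(array([ 51., 377.]), array([ 0.5175, -0.5797]), array([ 29., 146.]), np.float64(91.47121874099533))
(array([ 13., 372.]), array([ 0.4856, -0.6095]), array([37., 70.]), np.float64(107.6912726337921))
130
(array([574.,  44.]), array([0.53  , 0.0763]), array([ 65., 131.]), np.float64(33.08055859673871))
(array([75., 37.]), array([ 0.2789, -0.2698]), array([28., 56.]), np.float64(62.91152792011927))
(array([208., 135.]), array([ 0.4064, -0.232 ]), array([53., 72.]), np.float64(91.08133974004264))
(array([368., 140.]), array([ 0.4972, -0.1119]), array([52., 69.]), np.float64(152.12455968336798))
(array([506., 246.]), array([ 0.674 , -0.0525]), array([37., 59.]), np.float64(149.5616484208932))
(array([206., 263.]), array([ 0.5078, -0.3253]), array([39., 74.]), np.float64(90.93477682280921))
(array([344., 281.]), array([ 0.6117, -0.2161]), array([56., 72.]), np.float64(17.329183272797735))
(array([ 89., 337.]), array([ 0.5028, -0.5005]), array([ 71., 328.]), np.float64(88.30167673657687))
```

View pics/w1.png

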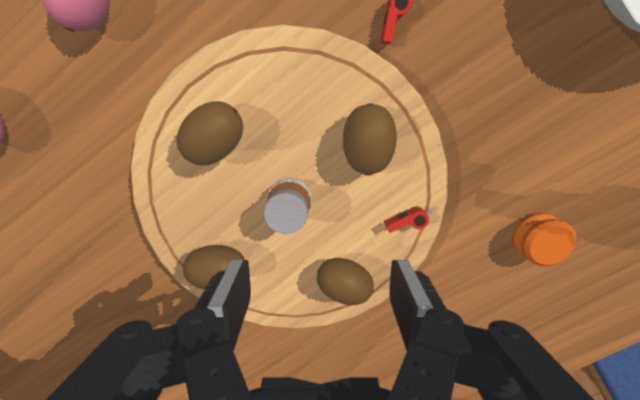

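The wrist view shows all four kiwis, the jar at (288,205) and the whistle at (408,218), matching the top view. Oblique views bias the axis angle, so I'll fit an ellipsoid to each silhouette.

```bash
cat >> h.py <<'E'
from scipy.optimize import least_squares
def _blob(name,img,state,x,y,VM,zc):
    c=get_calibration(name);K=np.array(c["intrinsics"])
    if name=="wrist":
        T=np.array(c["T_tool_cam"]);W=np.eye(4);W[:3,:3]=Ro.from_euler("xyz",state["eef_rot"]).as_matrix();W[:3,3]=state["tool_pos"]
        E=np.linalg.inv(W@T)
    else: E=np.eye(4);E[:3,:3]=c["R"];E[:3,3]=c["t"]
    hsv=cv2.cvtColor(img,cv2.COLOR_BGR2HSV)
    m=((hsv[...,2]<VM)&(hsv[...,1]>90)&(hsv[...,0]<25)).astype(np.uint8)
    m=cv2.morphologyEx(m,cv2.MORPH_OPEN,np.ones((3,3)))
    n,l,st,ce=cv2.connectedComponentsWithStats(m)
    X=E@[x,y,zc,1];q=K[:2,:2]@(X[:2]/X[2])+K[:2,2]
    i=1+np.argmin(np.linalg.norm(ce[1:]-q,axis=1)+1e3*(st[1:,4]<60))
    p=np.argwhere(l==i)[:,::-1].astype(float)
    p=cv2.undistortPoints(p[:,None],K,np.array([c["k1"],0,0,0.]))[:,0]
    return E[:3],p.mean(0),np.cov(p.T),ce[i]
def fit(views,x,y,VM=130,zc=0.0545):
    B=[_blob(n,i,s,x,y,VM,zc) for n,i,s in views]
    def res(v):
        r=[]
        for P,mu,S,_ in B:
            A=np.eye(4);c,s=np.cos(v[2]),np.sin(v[2]);A[:2,:2]=[[c,-s],[s,c]];A[:3,3]=v[0],v[1],zc
            Q=A@np.diag([v[3]**2,v[4]**2,v[4]**2,-1])@A.T
            C=P@Q@P.T;C=C/C[2,2];m=C[:2,2];D=(np.outer(m,m)-C[:2,:2])/4
            f=1/np.sqrt(np.trace(S))
            r+=list((m-mu)*f*2)+[(D-S)[0,0]*f*f,(D-S)[1,1]*f*f,1.4*(D-S)[0,1]*f*f]
        return r+[5*(v[3]-.0325)/.0325,5*(v[4]-.0245)/.0245]
    best=min((least_squares(res,[x,y,t,.0325,.0245],x_scale=[.01,.01,.3,.003,.003]) for t in (0,.8,1.6,2.4)),key=lambda o:o.cost)
    v=best.x;return v[:2].round(4),round(np.degrees(v[2])%180,1),(v[3:]*2000).round(1),round(best.cost,4)
E
cat > f1.py <<'E'
from h import *
a=cv2.imread("pics/top0.png");w=cv2.imread("pics/w1.png")
s=dict(tool_pos=np.array([0.4997856,-0.17032727,0.25575843]),eef_rot=[-3.14042755,9.44e-04,.956904])
for n,(x,y) in dict(K1=(.6125,-.218),K2=(.5165,-.323),K3=(.497,-.113),K4=(.407,-.2326)).items():
    print(n,"top",fit([("top",a,None)],x,y)); print("   wrist",*[fit([("wrist",w,s)],x,y,VM=V) for V in (120,130)])
E
python3 f1.py
```

```text
K1 top (array([ 0.612 , -0.2171]), np.float64(32.7), array([65., 49.]), np.float64(0.0002))
   wrist (array([ 0.6094, -0.217 ]), np.float64(30.6), array([65.3, 49.1]), np.float64(0.009)) (array([ 0.6111, -0.2158]), np.float64(32.1), array([65.2, 49. ]), np.float64(0.002))
K2 top (array([ 0.5161, -0.3223]), np.float64(60.1), array([65.1, 49. ]), np.float64(0.0014))
   wrist (array([ 0.5062, -0.324 ]), np.float64(85.4), array([65.4, 48.9]), np.float64(0.0212)) (array([ 0.5078, -0.3247]), np.float64(86.3), array([65.1, 48.8]), np.float64(0.0133))
K3 top (array([ 0.4967, -0.113 ]), np.float64(144.9), array([65., 49.]), np.float64(0.0002))
   wrist (array([ 0.499 , -0.1175]), np.float64(169.1), array([65.3, 49. ]), np.float64(0.0067)) (array([ 0.4975, -0.1123]), np.float64(149.6), array([65.2, 49.1]), np.float64(0.0025))
K4 top (array([ 0.4067, -0.2321]), np.float64(96.0), array([65.1, 49. ]), np.float64(0.0011))
   wrist (array([ 0.4102, -0.2349]), np.float64(79.0), array([65.3, 49.1]), np.float64(0.0096)) (array([ 0.4069, -0.2318]), np.float64(92.8), array([65.2, 49.1]), np.float64(0.0044))
```

Call:
carry_out(deltas=[[60,2.3,-1.7,0,0,0,-2.2],[60,2.35,-1.7,0,0,0,0],[60,0,0,4,0,0,0],[60,0,0,4,0,0,0],[60,0,0,4,0,0,0],[60,0,0,2,0,0,0],[60,0,0,0,0,0,0],[60,0,0,0,0,0,0]])

```text
clock: 2.9
tool_pos: [0.4969, -0.1099, 0.1153]
eef_rot: [-3.138, 0.001, 1.001]
force: [0.2, 0.3, 0.4]
finger_gap: 0.0655
```

```bash
python3 - <<'E'
from h import *
s=ctrl.state();a=read_camera("wrist");cv2.imwrite("pics/w2.png",a)
print(s["tool_pos"],s["eef_rot"]);goto(.497,-.113,.058,np.radians(57))
print(fit([("wrist",a,s)],.497,-.113))
E
```

```text
[ 0.49693793 -0.10985212  0.11534369] [-3.13820809e+00  1.14139031e-03  1.00108964e+00]
tot cm (in target axes) [-0.29 -0.01  5.9 ] (in present axes) [-0.3  -0.01  5.9 ] rot deg [ 0.  -0.1  0.3]
(array([ 0.4975, -0.1118]), np.float64(147.8), array([65.2, 49.1]), np.float64(0.0037))
```

View pics/w2.png

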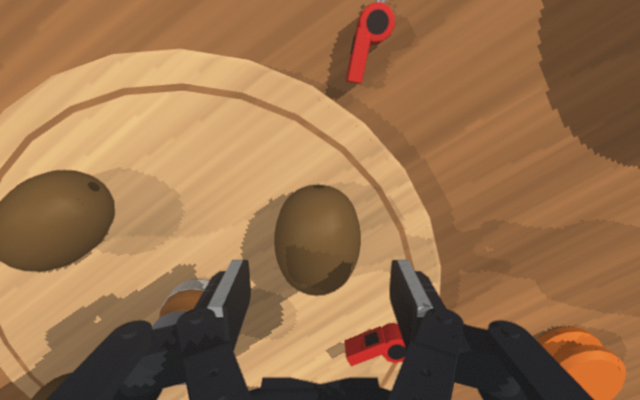

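Call:
carry_out(deltas=[[60,-0.22,0,2,0,0,0],[60,0,0,2,0,0,0],[60,0,0,1.7,0,0,0],[60,0,0,0,0,0,0],[60,0,0,0,0,0,0]])

```text
clock: 3.37
tool_pos: [0.4982, -0.1135, 0.0607]
eef_rot: [3.14, -0.001, 0.999]
force: [0.3, -0.3, 0.2]
finger_gap: 0.0655
```

Call:
carry_out(deltas=[[85,0,0,0,0,0,0],[95,0,0,0,0,0,0],[100,0,0,0,0,0,0],[105,0,0,0,0,0,0],[110,0,0,0,0,0,0],[115,0,0,0,0,0,0],[120,0,0,0,0,0,0],[125,0,0,0,0,0,0],[130,0,0,0,0,0,0],[130,0,0,0,0,0,0]], newtons=20)

```text
clock: 4.2
tool_pos: [0.4984, -0.1135, 0.0607]
eef_rot: [3.14, -0.002, 0.998]
force: [0.1, 1.3, 6.7]
finger_gap: 0.0492
```

Call:
carry_out(deltas=[[140,0,0,0,0,0,0],[150,0,0,0,0,0,0],[150,0,0,0,0,0,0],[150,0,0,0,0,0,0],[150,0,0,0,0,0,0]])

```text
clock: 4.62
tool_pos: [0.4984, -0.1135, 0.0607]
eef_rot: [3.14, -0.002, 0.998]
force: [-0.9, 1.9, 7.0]
finger_gap: 0.0495
```

```bash
python3 - <<'E'
from h import *
s=ctrl.state();a=read_camera("wrist");cv2.imwrite("pics/w3.png",a)
print(s["tool_pos"],s["eef_rot"],s["force"],s["torque"],s["finger_gap"])
E
```

```text
[ 0.49844103 -0.11354745  0.06069844] [ 3.13985343e+00 -2.11837894e-03  9.98183649e-01] [-0.92698456  1.85390462  7.01158431] [ 0.28008539  0.17061309 -0.00194082] 0.049517078481914015
```

View pics/w3.png

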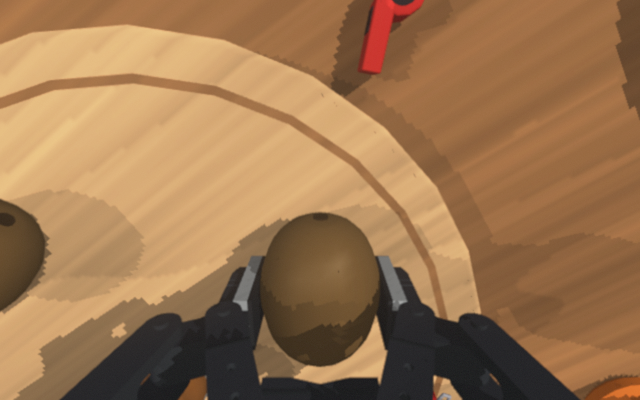

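K3 stops at 49.5 mm under 20 N, so it is hard. I'll release it and go on to K4.

Call:
carry_out(deltas=[[100,0,0,0,0,0,0],[60,0,0,0,0,0,0],[60,0,0,0,0,0,0],[60,0,0,-3,0,0,0],[60,0,0,-4,0,0,0],[60,0,0,-3,0,0,0],[60,0,0,0,0,0,6.5],[60,0,0,0,0,0,6.5],[60,0,0,0,0,0,6.5],[60,0,0,0,0,0,6.5]])

```text
clock: 5.5
tool_pos: [0.4966, -0.1138, 0.1593]
eef_rot: [-3.141, -0.0, 0.539]
force: [0.6, 0.5, 0.2]
finger_gap: 0.0657
```

Call:
carry_out(deltas=[[60,0,0,0,0,0,6.5],[60,0,0,0,0,0,6.5],[60,0,0,0,0,0,6.5],[60,0,0,0,0,0,6.7],[60,-2.5,2.75,0,0,0,0],[60,-2.5,2.75,0,0,0,0],[60,-2.5,2.75,0,0,0,0],[60,-2.6,2.8,0,0,0,0],[60,0,0,0,0,0,0],[60,0,0,0,0,0,0]])

```text
clock: 6.33
tool_pos: [0.4035, -0.2347, 0.1591]
eef_rot: [-3.141, 0.0, 0.08]
force: [0.8, 0.4, -0.6]
finger_gap: 0.0655
```

```bash
python3 - <<'E'
from h import *
s=ctrl.state();a=read_camera("wrist");cv2.imwrite("pics/w4.png",a)
print(s["clock"],s["tool_pos"],s["eef_rot"],s["q"]);goto(.407,-.2325,.058,np.radians(5))
for V in (115,130,140):print(fit([("wrist",a,s)],.407,-.2325,V))
t=read_camera("top");cv2.imwrite("pics/t4.png",t)
for x,y in ((.6125,-.218),(.5165,-.323),(.497,-.113)): print(fit([("top",t,None)],x,y))
E
```

```text
6.3333 [ 0.40354552 -0.23470989  0.15910481] [-3.14094943e+00  4.29751968e-04  8.02197466e-02] [-0.45210569  0.24174214  0.99241292  2.14768696 -0.26392197  0.87802968
  0.77798866]
tot cm (in target axes) [ 0.19 -0.05 10.11] (in present axes) [ 0.19 -0.04 10.11] rot deg [-0.  -0.  -0.2]
(array([ 0.409 , -0.2364]), np.float64(84.4), array([65.3, 49.2]), np.float64(0.0144))
(array([ 0.4065, -0.2315]), np.float64(95.2), array([65.2, 49.1]), np.float64(0.0038))
(array([ 0.4066, -0.2312]), np.float64(96.5), array([65.2, 49. ]), np.float64(0.0041))
(array([ 0.612 , -0.2168]), np.float64(29.6), array([65., 49.]), np.float64(0.0002))
(array([ 0.5233, -0.3218]), np.float64(74.1), array([65.6, 48.8]), np.float64(0.0276))
(array([ 0.4967, -0.1178]), np.float64(148.3), array([65.2, 49.1]), np.float64(0.0049))
```

Call:
carry_out(deltas=[[60,0.3,-0.25,3,0,0,0],[60,0,0,3,0,0,0],[60,0,0,2.5,0,0,0],[60,0,0,1.5,0,0,0],[60,0,0,0,0,0,0],[80,0,0,0,0,0,0],[90,0,0,0,0,0,0],[95,0,0,0,0,0,0],[100,0,0,0,0,0,0],[105,0,0,0,0,0,0]])

```text
clock: 7.27
tool_pos: [0.4094, -0.23, 0.0602]
eef_rot: [3.141, -0.002, 0.087]
force: [-1.3, -1.1, 0.0]
finger_gap: 0.0502
```

Call:
carry_out(deltas=[[110,0,0,0,0,0,0],[115,0,0,0,0,0,0],[120,0,0,0,0,0,0],[125,0,0,0,0,0,0],[130,0,0,0,0,0,0],[135,0,0,0,0,0,0],[140,0,0,0,0,0,0],[145,0,0,0,0,0,0],[150,0,0,0,0,0,0],[150,0,0,0,0,0,0]])

```text
clock: 8.1
tool_pos: [0.41, -0.2314, 0.0611]
eef_rot: [3.14, -0.003, 0.086]
force: [-2.0, 0.3, 11.9]
finger_gap: 0.0411
```

K4 closes down to 41 mm under the same 20 N, so it is ripe. I'll lift it and carry it to the bowl.

Call:
carry_out(deltas=[[150,0,0,-1,0,0,0],[150,0,0,-2.5,0,0,0],[150,0,0,-3,0,0,0],[150,0,0,-3,0,0,0],[150,0,0,-2,0,0,0],[150,0.4,-1.4,0,0,0,0],[150,0.7,-2.6,0,0,0,0],[150,1,-3.5,0,0,0,0],[150,1,-3.5,0,0,0,0],[150,1,-3.5,0,0,0,0]])

```text
clock: 8.93
tool_pos: [0.4368, -0.0805, 0.1746]
eef_rot: [-3.14, -0.001, 0.085]
force: [1.0, 0.0, -0.9]
finger_gap: 0.0401
```

Call:
carry_out(deltas=[[150,1,-3.5,0,0,0,0],[150,1,-3.5,0,0,0,0],[150,1,-3.5,0,0,0,0],[150,1,-3.5,0,0,0,0],[150,1,-3.5,0,0,0,0],[150,1,-3.5,0,0,0,0],[150,1,-3.5,0,0,0,0],[150,1,-3.5,0,0,0,0],[150,1,-3,0,0,0,0],[150,0.6,-1.9,0,0,0,0]])

```text
clock: 9.77
tool_pos: [0.5036, 0.2595, 0.1744]
eef_rot: [-3.14, -0.001, 0.092]
force: [-0.2, 1.1, -0.8]
finger_gap: 0.0403
```

Call:
carry_out(deltas=[[150,0,0,0,0,0,0],[150,0,0,0,0,0,0]])

```text
clock: 9.93
tool_pos: [0.5035, 0.256, 0.1742]
eef_rot: [3.141, -0.0, 0.091]
force: [-1.5, -1.0, -0.8]
finger_gap: 0.0404
```

```bash
python3 - <<'E'
from h import *
s=ctrl.state();a=read_camera("wrist");t=read_camera("top")
cv2.imwrite("pics/c5.png",np.hstack([a[::2,::2],t[100:300,140:460]]))
print(s["clock"],s["tool_pos"],s["eef_rot"],s["force"],s["finger_gap"]);goto(.506,.258,.037,s["eef_rot"][2])
E
```

```text
9.9333 [0.50349751 0.2559913  0.17421269] [ 3.14094102e+00 -3.37303720e-05  9.07255931e-02] [-1.54147432 -1.01256023 -0.79271436] 0.040401904362477044
tot cm (in target axes) [ 0.28 -0.51 13.72] (in present axes) [ 0.29 -0.52 13.71] rot deg [ 0.1  0.  -0.3]
```

View pics/c5.png

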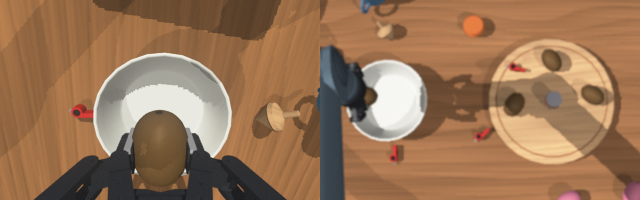

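The kiwi is held and is over the +y half of the bowl. I'll lower it slowly.

Call:
carry_out(deltas=[[150,0.3,0,2,0,0,0],[150,0,0,3,0,0,0],[150,0,0,3,0,0,0],[150,0,0,2.5,0,0,0],[150,0,0,1.2,0,0,0],[150,0,0,0.8,0,0,0],[150,0,0,0,0,0,0],[150,0,0,0,0,0,0]])

```text
clock: 10.7
tool_pos: [0.5078, 0.2541, 0.0502]
eef_rot: [-3.141, -0.001, 0.086]
force: [-0.3, -1.1, -0.2]
finger_gap: 0.04
```

Call:
carry_out(deltas=[[150,0,0,0.3,0,0,0],[150,0,0,0.3,0,0,0],[150,0,0,0.2,0,0,0],[150,0,0,0,0,0,0]])

```text
clock: 11.03
tool_pos: [0.5069, 0.2547, 0.0414]
eef_rot: [-3.141, -0.0, 0.087]
force: [0.2, -0.3, -0.8]
finger_gap: 0.0402
```

Call:
carry_out(deltas=[[150,0,0,0.15,0,0,0],[150,0,0,0.15,0,0,0],[150,0,0,0,0,0,0],[150,0,0,0,0,0,0]])

```text
clock: 11.37
tool_pos: [0.5068, 0.2545, 0.0382]
eef_rot: [3.141, 0.0, 0.087]
force: [0.4, 0.1, -1.0]
finger_gap: 0.0403
```

Call:
carry_out(deltas=[[150,0,0,0.15,0,0,0],[150,0,0,0,0,0,0]])

```text
clock: 11.53
tool_pos: [0.5073, 0.2546, 0.0375]
eef_rot: [-3.141, 0.0, 0.087]
force: [-0.7, 0.5, 4.8]
finger_gap: 0.0403
```

Call:
carry_out(deltas=[[120,0,0,0,0,0,0],[90,0,0,0,0,0,0],[70,0,0,0,0,0,0],[65,0,0,0,0,0,0],[65,0,0,0,0,0,0],[65,0,0,-2,0,0,0],[60,0,0,-3.5,0,0,0],[60,0,0,-3.5,0,0,0],[60,0,0,-3,0,0,7],[60,0,0,0,0,0,7]])

```text
clock: 12.37
tool_pos: [0.5116, 0.256, 0.1633]
eef_rot: [-3.133, -0.008, -0.164]
force: [0.3, 0.1, 0.2]
finger_gap: 0.0654
```

Call:
carry_out(deltas=[[60,0,0,0,0,0,7],[60,0,0,0,0,0,7],[60,0,0,0,0,0,7],[60,2,3.3,0,0,0,0],[60,2,3.3,0,0,0,0],[60,2,3.3,0,0,0,0],[60,2,3.3,0,0,0,0],[60,2,3.3,0,0,0,0],[60,2,3.3,0,0,0,0],[60,2,3.3,0,0,0,0]])

```text
clock: 13.2
tool_pos: [0.5123, -0.0172, 0.1569]
eef_rot: [-3.141, -0.0, -0.523]
force: [0.6, 0.5, 0.7]
finger_gap: 0.0653
```

Call:
carry_out(deltas=[[60,2,3.3,0,0,0,0],[60,2,3.3,0,0,0,0],[60,2,3.3,0,0,0,0],[60,2,3.3,0,0,0,0],[60,2,3.3,0,0,0,0],[60,2,3.3,0,0,0,0],[60,1.8,3.3,0,0,0,0],[60,1.8,3.3,0,0,0,0],[60,0,0,0,0,0,0],[60,0,0,0,0,0,0]])

```text
clock: 14.03
tool_pos: [0.5137, -0.3264, 0.1572]
eef_rot: [3.139, -0.001, -0.531]
force: [0.8, 0.7, 0.1]
finger_gap: 0.0657
```

```bash
python3 - <<'E'
from h import *
s=ctrl.state();a=read_camera("wrist");t=read_camera("top")
cv2.imwrite("pics/c6.png",np.hstack([cv2.resize(a,(480,300)),cv2.resize(t[140:260,150:270],(300,300))]))
print(s["clock"],s["tool_pos"],s["eef_rot"],s["force"],s["finger_gap"])
for V in (115,130,140):print(fit([("wrist",a,s)],.516,-.3225,V))
goto(.516,-.3225,.059,np.radians(-30))
E
```

```text
14.0333 [ 0.51373957 -0.32643211  0.1572033 ] [ 3.13940937e+00 -1.00062013e-03 -5.30841563e-01] [0.76758602 0.7158132  0.08807373] 0.06566100809572507
(array([ 0.521, -0.324]), np.float64(54.6), array([65.4, 49. ]), np.float64(0.0168))
(array([ 0.5189, -0.3218]), np.float64(64.7), array([65.2, 49. ]), np.float64(0.0036))
(array([ 0.5318, -0.3359]), np.float64(175.3), array([65.4, 49.1]), np.float64(0.1889))
tot cm (in target axes) [0.08 0.08 9.74] (in present axes) [0.09 0.09 9.74] rot deg [-0.1  0.1 -0. ]
```

View pics/c6.png

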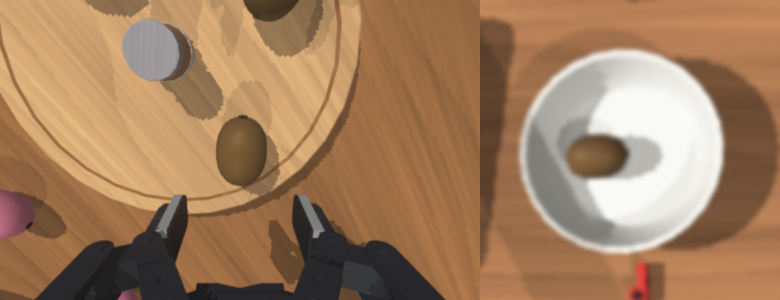

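The first kiwi lies in the left half of the bowl. K2 is lined up between the jaws, so I'll squeeze it.

Call:
carry_out(deltas=[[60,0.15,-0.55,3,0,0,0],[60,0,0,3,0,0,0],[60,0,0,2.5,0,0,0],[60,0,0,1.2,0,0,0],[60,0,0,0,0,0,0],[80,0,0,0,0,0,0],[90,0,0,0,0,0,0],[95,0,0,0,0,0,0],[100,0,0,0,0,0,0],[105,0,0,0,0,0,0]])

```text
clock: 14.97
tool_pos: [0.5205, -0.3187, 0.0611]
eef_rot: [-3.141, -0.002, -0.524]
force: [-0.5, 0.5, -0.0]
finger_gap: 0.0504
```

Call:
carry_out(deltas=[[110,0,0,0,0,0,0],[115,0,0,0,0,0,0],[120,0,0,0,0,0,0],[125,0,0,0,0,0,0],[130,0,0,0,0,0,0],[135,0,0,0,0,0,0],[140,0,0,0,0,0,0],[145,0,0,0,0,0,0],[150,0,0,0,0,0,0],[150,0,0,0,0,0,0]])

```text
clock: 15.8
tool_pos: [0.5205, -0.3186, 0.0608]
eef_rot: [-3.141, -0.001, -0.524]
force: [0.0, 1.2, 6.1]
finger_gap: 0.0472
```

K2 stops at 47.2 mm with no yielding, so it is hard. On to K1.

Call:
carry_out(deltas=[[100,0,0,0,0,0,0],[60,0,0,0,0,0,0],[60,0,0,0,0,0,0],[60,0,0,-3,0,0,0],[60,0,0,-4,0,0,0],[60,0,0,-3,0,0,0],[60,0,0,0,0,0,7],[60,0,0,0,0,0,7],[60,0,0,0,0,0,7],[60,0,0,0,0,0,7]])

```text
clock: 16.63
tool_pos: [0.5196, -0.3179, 0.1597]
eef_rot: [-3.141, 0.0, -1.018]
force: [-1.0, 0.4, 0.3]
finger_gap: 0.0652
```

Call:
carry_out(deltas=[[60,-0.9,-3.3,0,0,0,0],[60,-0.9,-3.3,0,0,0,0],[60,-0.9,-3.3,0,0,0,0],[60,-1,-3.3,0,0,0,0],[60,0,0,0,0,0,0],[60,0,0,0,0,0,0]])

```text
clock: 17.13
tool_pos: [0.6143, -0.2126, 0.1586]
eef_rot: [3.142, 0.001, -1.005]
force: [-0.2, -0.7, 0.5]
finger_gap: 0.0656
```

```bash
python3 - <<'E'
from h import *
s=ctrl.state();a=read_camera("wrist")
cv2.imwrite("pics/w7.png",a)
print(s["clock"],s["tool_pos"],s["eef_rot"],s["force"],s["finger_gap"])
for V in (115,130,140):print(fit([("wrist",a,s)],.612,-.217,V))
goto(.612,-.217,.059,np.radians(-58))
E
```

```text
17.1333 [ 0.61432426 -0.21264211  0.15857414] [ 3.14153645e+00  1.42196852e-03 -1.00478047e+00] [-0.20121133 -0.66365384  0.45865809] 0.06558155421622339
(array([ 0.6212, -0.2205]), np.float64(39.2), array([65.6, 48.5]), np.float64(0.0616))
(array([ 0.6145, -0.2151]), np.float64(33.1), array([65.3, 49. ]), np.float64(0.0086))
(array([ 0.6127, -0.213 ]), np.float64(30.3), array([65.1, 49. ]), np.float64(0.0006))
tot cm (in target axes) [0.11 0.12 9.99] (in present axes) [0.11 0.11 9.99] rot deg [0.1 0.  0.2]
```

View pics/w7.png

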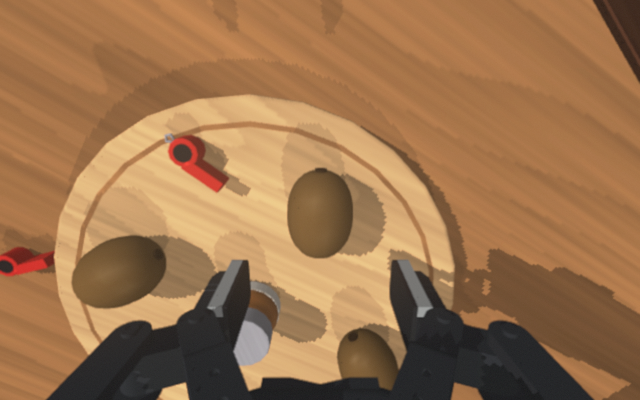

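Call:
carry_out(deltas=[[60,0.05,0.2,3,0,0,0],[60,0,0,3,0,0,0],[60,0,0,2.5,0,0,0],[60,0,0,1.3,0,0,0],[60,0,0,0,0,0,0],[80,0,0,0,0,0,0],[90,0,0,0,0,0,0],[95,0,0,0,0,0,0],[100,0,0,0,0,0,0],[105,0,0,0,0,0,0]])

```text
clock: 18.02
tool_pos: [0.6115, -0.2185, 0.0631]
eef_rot: [-3.14, -0.001, -1.012]
force: [0.3, 0.1, -0.4]
finger_gap: 0.0503
```

Call:
carry_out(deltas=[[110,0,0,0,0,0,0],[115,0,0,0,0,0,0],[120,0,0,0,0,0,0],[125,0,0,0,0,0,0],[130,0,0,0,0,0,0],[135,0,0,0,0,0,0],[140,0,0,0,0,0,0],[145,0,0,0,0,0,0],[150,0,0,0,0,0,0],[150,0,0,0,0,0,0]])

```text
clock: 18.85
tool_pos: [0.6113, -0.2196, 0.0637]
eef_rot: [-3.141, -0.002, -1.013]
force: [-1.0, 0.1, 6.8]
finger_gap: 0.0389
```

K1 yields to 38.9 mm, so it is ripe. I'll lift it and carry it to the −y half of the bowl.

Call:
carry_out(deltas=[[150,0,0,-1,0,0,0],[150,0,0,-2.5,0,0,0],[150,0,0,-3,0,0,0],[150,0,0,-3,0,0,0],[150,0,0,-2,0,0,0],[150,0,0,0,0,0,-4],[150,0,0,0,0,0,-7],[150,0,0,0,0,0,-7],[150,0,0,0,0,0,-7],[150,0,0,0,0,0,-7]])

```text
clock: 19.68
tool_pos: [0.6103, -0.2181, 0.1766]
eef_rot: [3.141, 0.001, -0.448]
force: [-0.1, 0.2, -0.4]
finger_gap: 0.0386
```

Call:
carry_out(deltas=[[150,0,0,0,0,0,-7],[150,0,0,0,0,0,-7],[150,0,0,0,0,0,-7],[150,0,0,0,0,0,-7],[150,0,0,0,0,0,-3],[150,-0.2,-1.5,0,0,0,0],[150,-0.4,-2.7,0,0,0,0],[150,-0.6,-3.5,0,0,0,0],[150,-0.6,-3.5,0,0,0,0],[150,-0.6,-3.5,0,0,0,0]])

```text
clock: 20.52
tool_pos: [0.5729, -0.073, 0.1765]
eef_rot: [3.141, 0.001, 0.086]
force: [0.5, 0.3, -0.7]
finger_gap: 0.0384
```

Call:
carry_out(deltas=[[150,-0.6,-3.5,0,0,0,0],[150,-0.6,-3.5,0,0,0,0],[150,-0.6,-3.5,0,0,0,0],[150,-0.6,-3.5,0,0,0,0],[150,-0.6,-3.5,0,0,0,0],[150,-0.6,-3.5,0,0,0,0],[150,-0.6,-3.0,0,0,0,0],[150,-0.4,-1.5,0,0,0,0],[150,0,0,0,0,0,0],[150,0,0,0,0,0,0]])

```text
clock: 21.35
tool_pos: [0.5053, 0.1769, 0.1766]
eef_rot: [3.141, 0.0, 0.09]
force: [0.1, -0.7, -1.4]
finger_gap: 0.0384
```

```bash
python3 - <<'E'
from h import *
s=ctrl.state();a=read_camera("wrist")
cv2.imwrite("pics/w8.png",a)
print(s["clock"],s["tool_pos"],s["eef_rot"],s["force"],s["finger_gap"])
goto(.512,.1805,.040,s["eef_rot"][2])
print("kiwi1 seen from top", onplane("top",[[197.2,202.8]],.0305))
E
```

```text
21.35 [0.50529524 0.17689019 0.17657907] [3.14107912e+00 4.16982233e-04 9.01675264e-02] [ 0.11316951 -0.67274333 -1.37443452] 0.03844972858639367
tot cm (in target axes) [ 0.66 -0.48 13.67] (in present axes) [ 0.66 -0.5  13.67] rot deg [ 0.1  0.  -0.2]
kiwi1 seen from top [[0.50452085 0.25206737 0.0305    ]]
```

View pics/w8.png

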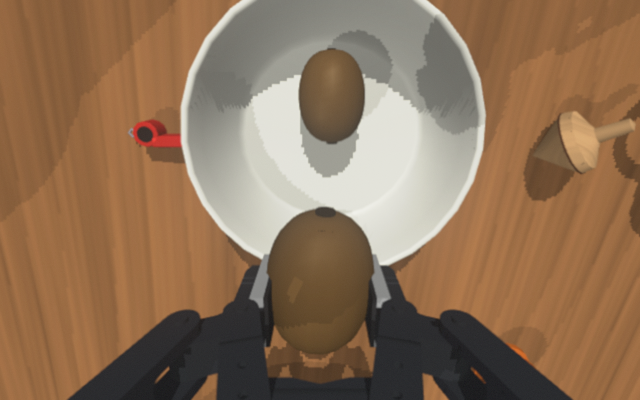

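```bash
python3 - <<'E'
from h import *
s=ctrl.state()
print("floor c/edges",onplane("wrist",[[333,127],[333,38],[333,213],[243,127],[422,127]],.006,s).round(3).tolist())
print("kiwi1",onplane("wrist",[[332,48],[332,143],[332,95]],.0305,s).round(3).tolist())
print(fit([("wrist",cv2.imread("pics/w8.png"),s)],.507,.2546,130,.0305))
E
```

```text
floor c/edges [[0.513, 0.228, 0.006], [0.506, 0.295, 0.006], [0.52, 0.15, 0.006], [0.437, 0.221, 0.006], [0.588, 0.234, 0.006]]
kiwi1 [[0.505, 0.286, 0.03], [0.512, 0.218, 0.03], [0.508, 0.254, 0.03]]
(array([0.5073, 0.2552]), np.float64(92.0), array([64.6, 49. ]), np.float64(0.0051))
```

The fit puts kiwi 1 at y = 0.222 to 0.288. Setting the second one at y ≈ 0.184 leaves about 5 mm between them and keeps it on the floor.

Call:
carry_out(deltas=[[150,0.8,-0.6,2,0,0,0],[150,0,0,3,0,0,0],[150,0,0,3,0,0,0],[150,0,0,2.3,0,0,0],[150,0,0,1.2,0,0,0],[150,0,0,0.8,0,0,0],[150,0,0,0,0,0,0],[150,0,0,0,0,0,0]])

```text
clock: 22.07
tool_pos: [0.5144, 0.1819, 0.0545]
eef_rot: [3.141, -0.001, 0.086]
force: [0.5, -0.5, -0.8]
finger_gap: 0.0386
```

Call:
carry_out(deltas=[[150,0,0,0.3,0,0,0],[150,0,0,0.3,0,0,0],[150,0,0,0.2,0,0,0],[150,0,0,0,0,0,0]])

```text
clock: 22.4
tool_pos: [0.5134, 0.183, 0.046]
eef_rot: [-3.141, -0.0, 0.088]
force: [-1.0, 0.4, -2.2]
finger_gap: 0.0385
```

Call:
carry_out(deltas=[[150,0,0,0.2,0,0,0],[150,0,0,0.2,0,0,0],[150,0,0,0,0,0,0],[150,0,0,0,0,0,0]])

```text
clock: 22.73
tool_pos: [0.5132, 0.1827, 0.0416]
eef_rot: [3.141, 0.0, 0.087]
force: [0.2, 0.4, -1.0]
finger_gap: 0.0379
```

Call:
carry_out(deltas=[[150,0,0,0.15,0,0,0],[150,0,0,0,0,0,0]])

```text
clock: 22.9
tool_pos: [0.5133, 0.1827, 0.0401]
eef_rot: [3.142, 0.0, 0.087]
force: [-0.2, -0.3, -0.6]
finger_gap: 0.0384
```

Call:
carry_out(deltas=[[150,0,0,0.12,0,0,0],[150,0,0,0,0,0,0]])

```text
clock: 23.07
tool_pos: [0.5136, 0.1827, 0.0398]
eef_rot: [-3.141, 0.0, 0.087]
force: [-2.5, -0.3, 4.6]
finger_gap: 0.0383
```

Call:
carry_out(deltas=[[120,0,0,0,0,0,0],[90,0,0,0,0,0,0],[70,0,0,0,0,0,0],[65,0,0,0,0,0,0],[65,0,0,0,0,0,0],[65,0,0,-2,0,0,0],[60,0,0,-3.5,0,0,0],[60,0,0,-4,0,0,0],[60,0,0,-4,0,0,0],[60,0,0,-4,0,0,0]])

```text
clock: 23.9
tool_pos: [0.5129, 0.1822, 0.2154]
eef_rot: [3.141, 0.001, 0.087]
force: [1.2, 1.3, 0.2]
finger_gap: 0.0652
```

Call:
carry_out(deltas=[[60,0,-2,-3,0,0,0],[60,0,-3,0,0,0,0],[60,0,-3,0,0,0,0],[60,0,-3,0,0,0,0],[60,0,0,0,0,0,0],[60,0,0,0,0,0,0]])

```text
clock: 24.4
tool_pos: [0.5026, 0.2952, 0.2437]
eef_rot: [3.142, 0.0, 0.093]
force: [-0.2, -0.7, 0.2]
finger_gap: 0.0651
```

```bash
python3 - <<'E'
from h import *
s=ctrl.state();a=read_camera("wrist");t=read_camera("top")
cv2.imwrite("pics/c9.png",np.vstack([cv2.resize(a,(480,300)),cv2.resize(t[100:280,155:443],(480,300))]))
print(s["clock"],s["tool_pos"],s["force"])
E
```

```text
24.4 [0.50263494 0.29521196 0.24367722] [-0.15800627 -0.66021012  0.24096581]
```

View pics/c9.png

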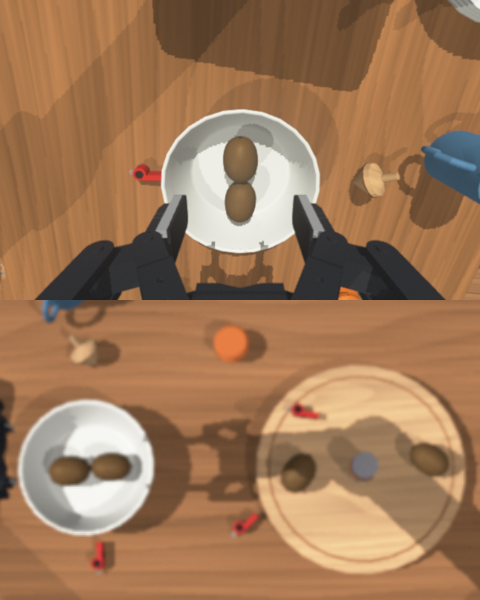

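Both ripe kiwis lie on the bowl floor. K2, K3, the jar and the whistle are on the disc, and the table items look undisturbed. The robot touches nothing, so I'm handing in.

```bash
python3 -c "
from workcell import order,ctrl
print(order.close_job(), ctrl.state()['clock'])"
```

```text
the job is handed in; nothing more can be done
the job is handed in; nothing more can be done
```

I squeezed all four kiwis across the waist at 20 N and found two ripe ones. Both are now in the white bowl, and I handed the job in at about 24.5 s of the 72 s allowed.

| Kiwi's place on the disc | Jaw gap at 20 N | Result |
|---|---|---|
| Nearest the robot | 41.1 mm | Ripe, in the bowl |
| Far side from the robot | 38.9 mm | Ripe, in the bowl |
| On the bowl side | 49.5 mm | Hard, left on the disc |
| Opposite side from the bowl | 47.2 mm | Hard, left on the disc |

I lowered each ripe kiwi until the wrist felt the bowl floor (about 5 N) before letting go.

The last pictures show both ripe kiwis on the bowl floor, end to end and possibly just touching. The two hard kiwis, the jar and its whistle are still on the lazy susan, and the bowl and the other table items look unmoved. The gripper was about 0.24 m up and clear of everything.

No check failed. I judged the final state from the pictures and did not measure each object again.

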